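Load the blue lattice mould into the casting frame and lock it

ROBOT

A 7-joint arm with a two-finger parallel gripper is mounted at the origin on the work surface. World frame = base frame: x ahead of the robot, y to its left, z up, the work surface at z = 0. Lengths are in mm, angles in rad, forces in N, time in s.
With the tool pointing down it reaches from about 400 to 875 mm from the base axis. Payload 4.4 kg.
Tool frame: the origin (TCP) lies at the very end of the fingers, on their centre line; the grasp point (between the pads) lies 19 mm behind it; z points along the fingers, y is the line along which they close (so a half turn about z gives the same grasp; the last joint's range is limited). The gripper opens to 85 mm and grips with 20 to 120 N. Pads are 22 mm wide; open, the fingers measure 114 mm over their backs; the gripper's body (76 mm by 85 mm) begins 54 mm behind the grasp point. The pads swing forward as they close: fully open they stand 13 mm farther back than shut.
Start: joints at [-0.066, 0.628, 0.038, 1.517, -0.027, 0.996, -0.02], TCP at [650.014, 0.027, 231.313] pointing down, gripper open.
Joint ranges: [-3.06, 3.06], [-0.37, 2.12], [-1.25, 1.32], [0.18, 2.47], [-1.1, 4.24], [0.23, 1.98], [-2.94, 2.94]. Speed limits (rad/s): [2.57, 2.57, 3.14, 3.14, 3.14, 3.14, 3.14].

INTERFACE

Orientations are given as [roll, pitch, yaw] about the fixed x, y, z axes, in that order (R = Rz(yaw) Ry(pitch) Rx(roll)).
In Python, from cell import status, get_image, ctrl, models gives the robot as it stands.
- The arm moves only by the shell command python3 -m handwheel 'ROWS' [OPENING]. ROWS is JSON, a list of rows, each an object with "delta_pos": the shift along the world's x, y, z in cm, a list of three; "yaw": the turn about the world's z in rad. A call has 1 to 10 rows; each row shifts and turns the commanded pose from where the row before left it; what a row does not reach is not made up. A row lasts 1/12 s, in which the tool goes at most 41.7 mm and 7.16 degrees, less where a joint would pass 70% of its speed; a pose out of reach is approached as far as the arm can. A call is refused whole if a number of a shift passes 4.17 or a number of a turn 0.125, either way. A call with a gripper value outside its range is refused whole. OPENING is the opening, from -1 (shut) to 1 (fully open), set as the call begins (- or left out, the last holds). The fingers move at their own pace and stop on an object; the grip force is fixed at half the most. Time passes only in rows, so rows that do not move let the fingers close. It gives the time, the measured TCP pose, the force, the opening and the grip force at its end, in the units of the state.
- status.read_state(): the state, without advancing time (a new reading comes with each control period).
- get_image(name): name is "scene" or "side" or "wrist"; returns a dict with "color" (420x560x3 uint8, red, green, blue), "z_map" (420x560 float32, mm along the optical axis (not along the pixel's ray), 0 where there is no reading), "fx", "fy", "cx", "cy" (pixels), "position" and "rotation" of the camera in the world; the wrist camera has in their place "hand_eye" (4x4, takes a point from camera to tool coordinates, whose origin is the TCP and whose axes are the flange's). Camera axes: x right, y up, looking along -z (the intrinsics and any distortion apply to the point x, -y, -z); pixel columns grow to the right and rows downward; lengths in mm; the calibration is good to about 2 mm. A picture is of the moment at which its call begins: read the wrist's pose just before it.
- ctrl.finish_job(): hands the job in; it is judged then, once.
Trained networks look in a picture, given as the dict that the camera call returned (one of the last four; its "shot" number tells which), for a name from the list of things; names that differ only in an ending like _2 or _b are one class to them, and where a whole thing is asked for, a point or a joint stands for the part that bears it (a point fixed in the world has none). Each returns a list of dicts, best first, with "score" (0 to 1); they miss things now and then, are a little off and sometimes report something else, mostly with a low value. They report only what shows in the picture. A call takes as long as a camera call.
- models.boxes_of(picture, name): "rect" ([left, top, right, bottom] in pixels, round what is visible of it).
The state is a dict: "clock": time; "qpos": joint angles; "qd": joint speeds; "tau": joint torques, N m; "eef_pos": TCP position; "tool_rot": TCP orientation; "force": force on the tool from outside, world axes, zero at the start; "torque": the same for the moment, N m; "width": finger opening in mm; "gripper_force": force on a finger pad.
Only numpy, scipy, OpenCV 4.12 (cv2) and the standard library are available. Lean on these libraries where they do the work, as an engineer would, in place of code of your own. Each camera call takes 0.05 s, during which the arm holds its last target. There are 200 camera calls.

TASK

Turn the red latch on the grey casting frame fully open, seat the plaster mould with the blue grip block fully home in the frame's pocket, flat and square with its notched corner at the brass key and without dropping it, and then turn the latch fully closed over it. Leave the other two moulds, the pots and the tools where they are.

Things in the scene. Friction and masses are not known exactly. Their poses are not given: they have to be found in the camera images.
- mould_blue: The mould to load: beige plaster plate 90 (own x) by 60 (y) by 20 mm thick with a 14 x 14 mm notch cut right through its (+x,+y) corner; on its centre a blue square grip block, 28 x 28 mm, sides parallel to the plate's, from 20 to 54 mm above the underside. Origin: underside, centre of the 90 x 60 outline, under the grip; z up. Lies flat at the start; about 0.16 kg, varies.
- mould_yellow: Bystander, same shape and size as mould_blue but yellow grip block. Leave alone. Origin at the underside's centre.
- mould_green: Bystander, same shape and size as mould_blue but green grip block. Leave alone. Origin at the underside's centre.
- frame: Grey casting frame fixed to the table, 28 mm high; own y from -55 to +55 mm, own x from -65 to +110 mm. Origin on the table under the pocket's centre, z up. The latch stands on its +x end. Pocket: 93 (x) by 63 (y) mm, 20 mm deep, open upward, rim bevelled 2 mm: 1.5 mm play on each side of the mould, whose plate ends flush with the frame's top.
- pocket (a point): Centre of the pocket's floor, 8 mm above the table, axes as the frame's. The seated mould's origin lies here.
- latch (a joint): Turn latch on an upright pivot at frame x = +76.5, y = 0 mm. 0 = closed (bar points to frame -x, over the pocket's +x end), 1.57 = fully open (bar points to frame +y; clear of the pocket from about 1.2). Opens clockwise seen from above. Steel bar 16 mm wide, reaching 52 mm from the pivot, 33 to 41 mm above the table. Friction 0.04 N m, stays where left; starts at 0 to 0.35.
- wing (a point): Top centre of the latch's red wing, on the pivot axis, 75 mm above the table. The wing is an upright plate 44 mm long (own x), 12 mm thick (own y), from 41 to 75 mm above the table, and turns with the latch. Axes turn with the latch: own -x is the way the bar points.
- crock: Bystander: tall pale clay cylinder, open top, 110 mm diameter, 130 mm high. Origin: centre of its underside.
- jar: Bystander: amber glass jar with white cap, 40 mm diameter, 65 mm high, among the moulds. Origin: centre of its underside.
- beaker: Bystander: blue beaker, 60 mm diameter, 75 mm high. Origin: centre of its underside.
- cup: Bystander: terracotta cup, 64 mm diameter, 80 mm high. Origin: centre of its underside.
- spatula: Bystander: spatula 160 mm long with red handle, lying along its own x on the table, under 30 mm high.
- key (a point): Top centre of the brass key, a 14 x 14 mm block filling the pocket's (+x,+y) corner, up to 24 mm above the table (4 mm below the frame's top). The mould's notch fits it: the mould goes in only with its x axis pointing the same way as the frame's x axis.

How it is judged:
By the outcome, as a careful person would: the job done as asked, in the order asked, and still so for the second after the job is handed in, with the robot touching nothing.
It also fails if it takes over 72 s, if anything falls off the work surface, if the arm or the gripper's body presses on something with over 40 N, if the wrist force passes 120 N, or if a joint passes its speed limit or range.

## Working session

There is one attempt and no reset: what is moved stays moved. The work goes in short steps, Python scripts to look and compute and a shell command to move; the robot and the scene stay as the last step left them, time stands still between calls to the robot, and variables do not carry over. Pictures are saved under pics/ and viewed, at most 10 in all, crops included, and the job is handed in when it is done.

```bash
mkdir -p pics
cat > h.py <<'E'
import numpy as np, cv2, json
from cell import status, get_image, ctrl, models
from scipy.spatial.transform import Rotation as R
def cloud(p, st=None):
    z=np.asarray(p["z_map"],float); v,u=np.mgrid[:z.shape[0],:z.shape[1]]
    P=np.stack([(u-p["cx"])/p["fx"]*z, -(v-p["cy"])/p["fy"]*z, -z],-1)
    if "hand_eye" in p:
        H=np.array(p["hand_eye"]); P=P@H[:3,:3].T+H[:3,3]
        Rt=R.from_euler("xyz",st["tool_rot"]).as_matrix(); W=P@Rt.T+np.array(st["eef_pos"])
    else:
        W=P@np.array(p["rotation"]).reshape(3,3).T+np.array(p["position"])
    W[z<=0]=np.nan
    return W
def save(p,n): cv2.imwrite("pics/"+n+".png",p["color"][...,::-1])
E
python3 - <<'E'
from h import *
s=status.read_state(); print(s)
ims=[]
for n in ["scene","side","wrist"]:
    s=status.read_state();p=get_image(n); save(p,n+"0"); np.save(n+"0.npy",{"p":p,"s":s},allow_pickle=True)
    print(n,{k:v for k,v in p.items() if k not in("color","z_map")})
    W=cloud(p,s)
    for o in ["mould_blue","mould_yellow","mould_green","frame","latch","wing","jar","crock","beaker","cup","spatula"]:
        try:
            for b in models.boxes_of(p,o)[:2]:
                l,t,r,bt=[int(x) for x in b["rect"]]
                c=W[(t+bt)//2,(l+r)//2]
                print(o,round(b["score"],2),[l,t,r,bt],np.round(c))
        except Exception as e: print(o,e)
    ims.append(p["color"])
E
```

```text
{'clock': 0.0, 'qpos': array([-0.06580906,  0.62932037,  0.03845189,  1.51835838, -0.02700646,
        0.99627894, -0.02001837]), 'qd': array([-1.77423578e-04,  1.75652854e-04,  1.85654374e-04,  1.18489203e-03,
        1.52183794e-03, -6.86936799e-05, -9.94846479e-04]), 'tau': array([-1.11932164e-03, -5.63405585e+01,  1.22606792e+00, -1.93450052e+01,
        1.09587883e-02,  1.05136272e-02, -8.84369996e-06]), 'eef_pos': array([6.49389580e+02, 3.14402635e-02, 2.30409023e+02]), 'tool_rot': array([-3.13974599e+00,  2.31900808e-05,  1.57077570e+00]), 'force': array([-0.42642404,  0.32692877,  0.49371255]), 'torque': array([-0.01993098, -0.04329726, -0.04500096]), 'gripper_force': 0.0, 'width': 85.6582078968715}
scene {'fx': 535.0765495700927, 'fy': 535.0765495700927, 'cx': 277.34679890582845, 'cy': 214.15983042103136, 'position': array([1268.43248628,  381.09521011, 1039.05420823]), 'rotation': array([ 6.42009331e-01, -1.69141923e-03,  1.99174716e+00]), 'shot': 1}Traceback (most recent call last):
  File "<stdin>", line 7, in <module>
  File "h.py", line 11, in cloud
    W=P@np.array(p["rotation"]).reshape(3,3).T+np.array(p["position"])
        ~~~~~~~~~~~~~~~~~~~~~~~~~~~~~~~^^^^^
ValueError: cannot reshape array of size 3 into shape (3,3)
```

```bash
sed -i 's/np.array(p\["rotation"\]).reshape(3,3).T/R.from_euler("xyz",p["rotation"]).as_matrix().T/' h.py
python3 - <<'E'
from h import *
ims=[]
for n in ["scene","side","wrist"]:
    s=status.read_state();p=get_image(n); np.save(n+"0.npy",{"p":p,"s":s},allow_pickle=True)
    print(n,{k:v for k,v in p.items() if k not in("color","z_map")})
    W=cloud(p,s)
    for o in ["mould_blue","mould_yellow","mould_green","frame","latch","jar","crock","beaker","cup","spatula"]:
        try:
            for b in models.boxes_of(p,o)[:2]:
                l,t,r,bt=[int(x) for x in b["rect"]]
                print(o,round(b["score"],2),[l,t,r,bt],np.round(W[(t+bt)//2,(l+r)//2]))
        except Exception as e: print(o,e)
    ims.append(cv2.resize(p["color"],(400,300)) if n=="wrist" else p["color"])
    save(p,n+"0")
E
```

```text
scene {'fx': 535.0765495700927, 'fy': 535.0765495700927, 'cx': 277.34679890582845, 'cy': 214.15983042103136, 'position': array([1268.43248628,  381.09521011, 1039.05420823]), 'rotation': array([ 6.42009331e-01, -1.69141923e-03,  1.99174716e+00]), 'shot': 2}
mould_blue 0.82 [383, 193, 417, 234] [460. 337.  33.]
mould_yellow 0.78 [304, 173, 344, 209] [469. 149.  30.]
mould_green 0.95 [318, 235, 363, 276] [629. 249.  35.]
mould_green 0.67 [172, 122, 225, 184] [ 466. -205.    8.]
frame 0.67 [171, 122, 225, 184] [ 466. -205.    8.]
latch 0.69 [202, 126, 212, 147] [ 428. -195.   40.]
jar 0.72 [343, 201, 363, 232] [530. 242.  55.]
jar 0.46 [258, 145, 289, 183] [421.  -9.   9.]
crock 0.85 [243, 181, 294, 252] [nan nan nan]
crock 0.62 [206, 128, 212, 143] [ 426. -190.   43.]
beaker 0.94 [391, 233, 420, 273] [548. 379.  11.]
cup 0.64 [182, 233, 214, 264] [739. -50.  30.]
spatula 0.83 [257, 143, 286, 185] [414. -18.  -3.]
side {'fx': 380.96396652879196, 'fy': 380.96396652879196, 'cx': 264.2526407163992, 'cy': 208.59936990392228, 'position': array([ 541.11738497, -507.76682059,  751.77171096]), 
[... 863 characters left out ...]
rray([[ 1.82644122e-04,  9.48063793e-01,  3.18080197e-01,
         8.17786919e+01],
       [ 9.99999964e-01, -1.10204961e-04, -2.45732939e-04,
        -7.37333679e-01],
       [-1.97916487e-04,  3.18080230e-01, -9.48063779e-01,
        -1.43003038e+02],
       [ 0.00000000e+00,  0.00000000e+00,  0.00000000e+00,
         1.00000000e+00]]), 'shot': 4}
mould_blue 0.51 [159, 15, 319, 180] [607.  72.  10.]
mould_blue 0.28 [22, 0, 127, 78] [460. 123.  27.]
mould_yellow 0.97 [21, 0, 121, 78] [460. 123.  33.]
frame 0.98 [36, 268, 209, 361] [594.   7. 273.]
latch 0.71 [53, 319, 108, 348] [ 418. -186.   45.]
crock 0.94 [160, 11, 319, 180] [607.  74.   8.]
cup 0.76 [355, 171, 435, 252] [775. -48.  15.]
```

View pics/scene0.png

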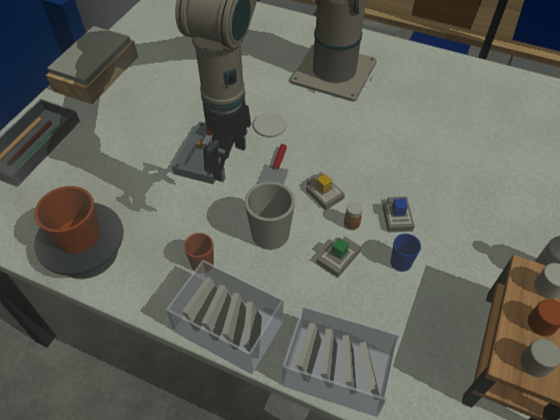

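View pics/side0.png

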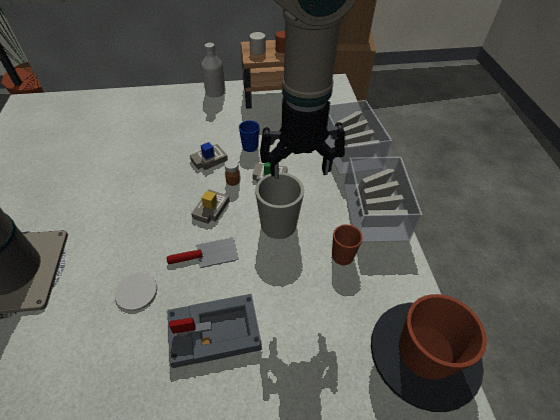

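Scene view: the blue mould is at about (398,213), yellow at (323,190), green at (340,255), with the jar at (353,216) and the beaker at (405,252). The frame is at about (198,153), partly behind the gripper.

Side view: the frame is clear at (215,330). Its red wing is at (183,325) on the robot side, the bar points to world +x, and the brass key is at (206,341) on the -y side. So frame x points roughly along world -x. I'll move the wrist camera over the frame.

```bash
python3 -m handwheel '[{"delta_pos":[-1.9,-1.8,0],"yaw":0.12},{"delta_pos":[-1.9,-1.8,0],"yaw":0.12},{"delta_pos":[-1.9,-1.8,0],"yaw":0.12},{"delta_pos":[-1.9,-1.8,0],"yaw":0.12},{"delta_pos":[-1.9,-1.8,0],"yaw":0.12},{"delta_pos":[-1.9,-1.8,-1.6],"yaw":0.12},{"delta_pos":[-1.9,-1.8,-1.6],"yaw":0.12},{"delta_pos":[-1.9,-1.8,-1.6],"yaw":0.12},{"delta_pos":[-1.9,-1.8,-1.6],"yaw":0.12},{"delta_pos":[-1.9,-1.8,-1.6],"yaw":0.12}]'
python3 -m handwheel '[{"delta_pos":[0,0,0],"yaw":0.12},{"delta_pos":[0,0,0],"yaw":0.12},{"delta_pos":[0,0,0],"yaw":0.12},{"delta_pos":[0,0,0],"yaw":0},{"delta_pos":[0,0,0],"yaw":0}]'
python3 - <<'E'
from h import *
s=status.read_state();p=get_image("wrist"); np.save("w1.npy",{"p":p,"s":s},allow_pickle=True)
save(p,"w1"); W=cloud(p,s); print(s["eef_pos"],s["tool_rot"],s["qpos"])
for o in ["frame","latch"]:
    for b in models.boxes_of(p,o)[:1]: print(o,b)
c=cv2.cvtColor(p["color"],cv2.COLOR_RGB2HSV); 
red=((c[...,0]<6)|(c[...,0]>174))&(c[...,1]>150)&(c[...,2]>60)
top=red&(W[...,2]>68); q=W[top]; print("wing",len(q),q.mean(0),np.percentile(W[red][:,2][~np.isnan(W[red][:,2])],[50,98]))
print("rect",cv2.minAreaRect(q[:,:2].astype(np.float32)))
for b,e in((-5,5),(5,12),(20,32),(33,44)): 
    m=(W[...,2]>b)&(W[...,2]<e); print(b,e,m.sum(),np.nanmean(W[m],0))
E
```

```text
clock: 2.53
eef_pos: [459.3, -180.8, 151.0]
tool_rot: [3.141, 0.001, 2.777]
force: [0.3, 0.5, 0.3]
width: 85.3
gripper_force: 0.0
clock: 2.95
eef_pos: [460.1, -180.2, 151.4]
tool_rot: [3.141, 0.0, 3.127]
force: [0.4, 0.5, -0.5]
width: 85.3
gripper_force: 0.0
[ 460.12939846 -180.18832346  151.37926518] [3.14137577e+00 3.19656895e-04 3.12704992e+00] [ 0.57770346  0.54987343 -0.37786438  2.01910961  0.3324343   0.63096195
  1.53581027]
frame {'rect': [180.2, 74.2, 349.8, 292.2], 'score': 0.91}
latch {'rect': [246.0, 92.5, 284.1, 196.7], 'score': 0.81}
wing 1303 [ 404.00172793 -193.4031753    75.06874428] [19.73711268 76.23375132]
rect ((404.7571105957031, -193.5008544921875), (43.06663131713867, 11.860235214233398), 3.778611898422241)
-5 5 157944 [ 4.62257852e+02 -1.89632797e+02  4.31758215e-01]
5 12 8556 [ 457.54621839 -143.13243899    8.36825215]
20 32 20830 [ 447.23881431 -177.63081153   27.86394916]
33 44 1506 [ 475.13758665 -119.70037078   40.29044259]
```

View pics/w1.png

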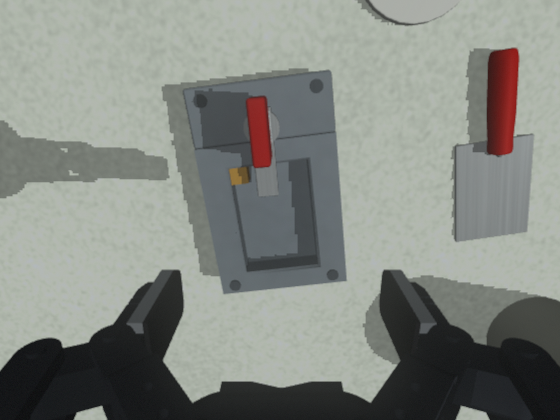

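Frame at (180-350, 75-292), key at (240,175) on the world -y side, and the red wing at (258,130). The bar points down the image, which is world +x. Nothing lies near the latch. Next I'll fit the frame pose.

```bash
cat >> h.py <<'E'
def frame_fit(p,W):
    Z=W[...,2]; m=(Z>24)&(Z<32)&(abs(W[...,0]-460)<130)&(abs(W[...,1]+195)<85)
    n,l,st,_=cv2.connectedComponentsWithStats(m.astype(np.uint8)); k=1+st[1:,4].argmax(); q=W[l==k]
    return cv2.minAreaRect(q[:,:2].astype(np.float32)), q
E
python3 - <<'E'
from h import *
d=np.load("w1.npy",allow_pickle=True).item(); p,s=d["p"],d["s"]; W=cloud(p,s)
r,q=frame_fit(p,W); print("wrist frame",r,len(q),q[:,2].mean())
# pocket floor
Z=W[...,2]; m=(Z>5)&(Z<11)&(abs(W[...,0]-475)<60)&(abs(W[...,1]+195)<45); m=cv2.morphologyEx(m.astype(np.uint8),cv2.MORPH_OPEN,np.ones((5,5)))
n,l,st,_=cv2.connectedComponentsWithStats(m); k=1+st[1:,4].argmax(); print("floor",cv2.minAreaRect(W[l==k][:,:2].astype(np.float32)),Z[l==k].mean())
c=cv2.cvtColor(p["color"],cv2.COLOR_RGB2HSV); b=(c[...,0]>12)&(c[...,0]<28)&(c[...,1]>140)&(c[...,2]>80)&(Z<35); 
print("key",b.sum(),W[b].mean(0),cv2.minAreaRect(W[b][:,:2].astype(np.float32)))
for n in ["scene","side"]:
    d=np.load(n+"0.npy",allow_pickle=True).item(); P,s=d["p"],d["s"]; V=cloud(P,s)
    r,q=frame_fit(P,V); print(n,r,len(q))
    c=cv2.cvtColor(P["color"],cv2.COLOR_RGB2HSV)
    m=(c[...,0]>105)&(c[...,0]<130)&(c[...,1]>140)&(V[...,2]>48)&(V[...,2]<60)&(abs(V[...,0]-455)<50)&(abs(V[...,1]-325)<50)
    print("blue top",m.sum(),V[m].mean(0),cv2.minAreaRect(V[m][:,:2].astype(np.float32)))
    m=(V[...,2]>15)&(V[...,2]<25)&(abs(V[...,0]-455)<70)&(abs(V[...,1]-325)<70)
    print("plate",m.sum(),cv2.minAreaRect(V[m][:,:2].astype(np.float32)))
E
```

```text
wrist frame ((458.9396057128906, -187.84207153320312), (175.8773956298828, 110.57295227050781), 6.243987083435059) 19357 28.20702453207986
floor ((482.9711608886719, -185.0881805419922), (90.0616683959961, 63.2501335144043), 6.234572887420654) 8.333199086926255
key 144 [ 445.23861625 -216.46619523   24.37791455] ((444.9096984863281, -214.47348022460938), (12.819637298583984, 12.257022857666016), 5.344128608703613)
scene ((460.384521484375, -188.48092651367188), (178.0670928955078, 109.76868438720703), 8.15034008026123) 670
blue top 92 [448.29129725 330.70724552  54.1910292 ] ((447.5550537109375, 330.7239685058594), (29.27693748474121, 24.098342895507812), 29.319734573364258)
plate 557 ((462.967529296875, 299.4983215332031), (95.19422912597656, 134.2137451171875), 25.980619430541992)
side ((458.03070068359375, -189.42474365234375), (174.994384765625, 111.8903579711914), 6.069433689117432) 2854
blue top 80 [447.43124324 323.56589808  54.55804143] ((446.9853515625, 325.44964599609375), (25.580894470214844, 26.774015426635742), 27.238693237304688)
plate 372 ((447.6883544921875, 327.6663513183594), (92.38064575195312, 64.66869354248047), 27.188539505004883)
```

Frame origin is about (481.3,-185.4) with x axis at 186.2°. The wing is at (405,-193.6), and the latch is only about 0.04 rad open. I'll move over the wing and down onto it.

```bash
python3 -m handwheel '[{"delta_pos":[-1.9,-0.45,0],"yaw":0.04},{"delta_pos":[-1.9,-0.45,0],"yaw":0.04},{"delta_pos":[-1.7,-0.44,0],"yaw":0},{"delta_pos":[0,0,-2],"yaw":0},{"delta_pos":[0,0,-2],"yaw":0},{"delta_pos":[0,0,-2],"yaw":0},{"delta_pos":[0,0,-2],"yaw":0},{"delta_pos":[0,0,-1.3],"yaw":0},{"delta_pos":[0,0,-1],"yaw":0},{"delta_pos":[0,0,0],"yaw":0}]'
python3 -m handwheel '[{"delta_pos":[0,0,0],"yaw":0},{"delta_pos":[0,0,0],"yaw":0},{"delta_pos":[0,0,0],"yaw":0}]' 
python3 -c "
from h import *; s=status.read_state(); print(s['qpos'],s['eef_pos'])"
```

```text
clock: 3.93
eef_pos: [404.3, -192.8, 46.8]
tool_rot: [3.141, -0.003, -3.073]
force: [0.1, 0.4, 0.0]
width: 85.6
gripper_force: 0.0
clock: 4.18
eef_pos: [405.6, -193.5, 49.1]
tool_rot: [-3.141, 0.001, -3.073]
force: [-0.2, -0.4, -0.3]
width: 85.3
gripper_force: 0.0
[ 0.5378107   0.69161135 -0.22590999  2.20304618  0.51503419  0.29445388
  1.50604651] [ 405.59792191 -193.54610696   49.07219021]
```

```bash
Z='{"delta_pos":[0,0,0],"yaw":0}'; python3 -m handwheel '[{"delta_pos":[0,0,0],"yaw":0},{"delta_pos":[0,0,0],"yaw":0},{"delta_pos":[0,0,0],"yaw":0},{"delta_pos":[0,0,0],"yaw":0},{"delta_pos":[0,0,0],"yaw":0},{"delta_pos":[0,0,0],"yaw":0},{"delta_pos":[0,0,0],"yaw":0},{"delta_pos":[0,0,0],"yaw":0}]' -1
```

```text
clock: 4.85
eef_pos: [405.0, -193.8, 48.5]
tool_rot: [-3.141, 0.0, -3.073]
force: [-1.1, -1.4, 3.6]
width: 11.0
gripper_force: 60.6
```

```bash
python3 -m handwheel '[{"delta_pos":[0,0,0],"yaw":-0.1},{"delta_pos":[0,0,0],"yaw":-0.1},{"delta_pos":[0,0,0],"yaw":-0.1},{"delta_pos":[0,0,0],"yaw":-0.1},{"delta_pos":[0,0,0],"yaw":-0.1}]'; python3 -c "
from h import *; s=status.read_state(); print(s['qpos'],s['torque'])"
```

```text
clock: 5.27
eef_pos: [405.1, -193.5, 48.6]
tool_rot: [-3.141, 0.0, 2.706]
force: [-0.4, 0.7, 5.6]
width: 10.6
gripper_force: 60.8
[ 0.4722386   0.68704738 -0.12989265  2.20520601  0.31864117  0.26580675
  1.19863558] [-0.01209989  0.09065781  0.11126438]
```

```bash
python3 -m handwheel '[{"delta_pos":[0,0,0],"yaw":-0.1},{"delta_pos":[0,0,0],"yaw":-0.1},{"delta_pos":[0,0,0],"yaw":-0.1},{"delta_pos":[0,0,0],"yaw":-0.1},{"delta_pos":[0,0,0],"yaw":-0.1}]'; python3 -c "
from h import *; s=status.read_state(); print(s['qpos'],s['torque'])"
```

```text
clock: 5.68
eef_pos: [405.4, -193.2, 48.5]
tool_rot: [3.141, 0.001, 2.206]
force: [-0.0, 0.2, 4.1]
width: 11.1
gripper_force: 60.7
[ 0.41345626  0.68547019 -0.0450348   2.20673439  0.1139515   0.25066064
  0.90372673] [0.14713226 0.02575704 0.04755861]
```

```bash
python3 -m handwheel '[{"delta_pos":[0,0,0],"yaw":-0.1},{"delta_pos":[0,0,0],"yaw":-0.1},{"delta_pos":[0,0,0],"yaw":-0.1},{"delta_pos":[0,0,0],"yaw":-0.1},{"delta_pos":[0,0,0],"yaw":-0.1},{"delta_pos":[0,0,0],"yaw":-0.04},{"delta_pos":[0,0,0],"yaw":0},{"delta_pos":[0,0,0],"yaw":0}]'; python3 -c "
from h import *; s=status.read_state(); print(s['qpos'],s['torque'])"
```

```text
clock: 6.35
eef_pos: [405.8, -193.1, 48.5]
tool_rot: [3.14, 0.0, 1.674]
force: [1.2, 1.7, 4.7]
width: 11.0
gripper_force: 60.9
[ 0.35041653  0.68730304  0.04619819  2.20806589 -0.12130184  0.24727515
  0.60721965] [ 0.267798   -0.30973348  0.21243545]
```

```bash
python3 -m handwheel '[{"delta_pos":[0,0,0],"yaw":0},{"delta_pos":[0,0,0],"yaw":0},{"delta_pos":[0,0,0],"yaw":0},{"delta_pos":[0,0,0],"yaw":0},{"delta_pos":[0,0,0],"yaw":0},{"delta_pos":[0,0,2.5],"yaw":0},{"delta_pos":[0,0,3],"yaw":0},{"delta_pos":[0,0,3],"yaw":0},{"delta_pos":[0,0,3],"yaw":0},{"delta_pos":[0,0,0],"yaw":0}]' 1
python3 -m handwheel '[{"delta_pos":[1,3,0],"yaw":0},{"delta_pos":[1,4,0],"yaw":0},{"delta_pos":[1,4,0],"yaw":0},{"delta_pos":[1,4,0],"yaw":0},{"delta_pos":[0.5,4,0],"yaw":0},{"delta_pos":[0,4,0],"yaw":0},{"delta_pos":[0,4,0],"yaw":0},{"delta_pos":[0,4,0],"yaw":0},{"delta_pos":[0,4,0],"yaw":0},{"delta_pos":[0,4,0],"yaw":0}]'
python3 -m handwheel '[{"delta_pos":[0,4,0],"yaw":0},{"delta_pos":[0,4,0],"yaw":0},{"delta_pos":[0,3,0],"yaw":0},{"delta_pos":[0,2.5,0],"yaw":0},{"delta_pos":[0,0,0],"yaw":0},{"delta_pos":[0,0,0],"yaw":0},{"delta_pos":[0,0,0],"yaw":0}]'
cat >> h.py <<'E'
def mould(p,W,c0=(447,328),h0=0,hue=(105,130)):
    c=cv2.cvtColor(p["color"],cv2.COLOR_RGB2HSV); Z=W[...,2]-h0
    near=np.hypot(W[...,0]-c0[0],W[...,1]-c0[1])<75
    t=(c[...,0]>hue[0])&(c[...,0]<hue[1])&(c[...,1]>120)&(abs(Z-54)<5)&near
    print("grip top",t.sum(),W[t].mean(0),cv2.minAreaRect(W[t][:,:2].astype(np.float32)))
    m=((abs(Z-20)<4)&near).astype(np.uint8); n,l,st,_=cv2.connectedComponentsWithStats(m); k=1+st[1:,4].argmax()
    r=cv2.minAreaRect(W[l==k][:,:2].astype(np.float32)); print("plate",st[k,4],r,np.nanmean(Z[l==k])); return t,l==k
E
python3 - <<'E'
from h import *
s=status.read_state();p=get_image("wrist"); np.save("w2.npy",{"p":p,"s":s},allow_pickle=True)
save(p,"w2"); W=cloud(p,s); print(s["eef_pos"],s["tool_rot"],s["qpos"])
print(models.boxes_of(p,"mould_blue")[:2]); mould(p,W)
p=get_image("side"); np.save("side1.npy",{"p":p,"s":s},allow_pickle=True); V=cloud(p)
c=cv2.cvtColor(p["color"],cv2.COLOR_RGB2HSV); m=((c[...,0]<6)|(c[...,0]>174))&(c[...,1]>150)&(V[...,2]>70)&(V[...,1]<-130)&(V[...,0]<500)
print("wing",m.sum(),V[m].mean(0),cv2.minAreaRect(V[m][:,:2].astype(np.float32)))
E
```

```text
clock: 7.18
eef_pos: [407.6, -194.8, 167.7]
tool_rot: [3.134, 0.004, 1.671]
force: [0.4, -0.3, -0.1]
width: 85.5
gripper_force: 0.0
clock: 8.02
eef_pos: [449.3, 198.4, 162.9]
tool_rot: [-3.141, 0.0, 1.671]
force: [1.1, -0.5, 0.3]
width: 85.4
gripper_force: 0.0
clock: 8.6
eef_pos: [449.7, 330.3, 162.7]
tool_rot: [-3.14, 0.002, 1.67]
force: [-0.8, 0.5, 0.1]
width: 85.3
gripper_force: 0.0
[449.68909111 330.32860077 162.68040387] [-3.14042054e+00  1.66438279e-03  1.67028679e+00] [-0.79989531  0.59205684  0.17626489  1.84974851 -0.1487047   0.71436668
 -0.44078377]
[{'rect': [218.2, 132.2, 345.2, 230.1], 'score': 0.84}]
grip top 1267 [447.93734966 330.57902501  53.99706649] ((447.9831237792969, 329.734619140625), (28.112621307373047, 27.652711868286133), 27.595273971557617)
plate 5281 ((448.2183837890625, 329.2429504394531), (90.20719146728516, 60.59432601928711), 27.501554489135742) 20.407924185438485
wing 158 [ 405.31455664 -197.84522001   76.53348364] ((404.8932189941406, -196.13682556152344), (12.1956205368042, 43.54253387451172), 5.75288200378418)
```

View pics/w2.png

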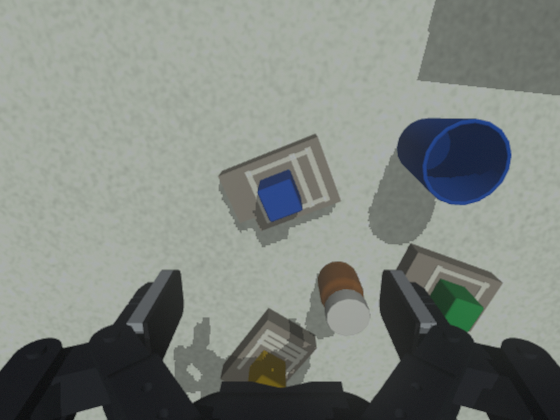

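The blue mould is clear, with its grip at (280,195) and plate corners at about (220,178), (317,137), (340,200) and (265,230). The jar is at (345,300) and the beaker at (455,160). I'll work out the notched corner numerically.

Run:
```python
from h import *
d=np.load("w2.npy",allow_pickle=True).item(); p,s=d["p"],d["s"]; W=cloud(p,s)
t,m=mould(p,W); c=np.array([448.2,329.3]); a=np.radians(27.55)
X=(W[...,:2]-c)@np.array([[np.cos(a),-np.sin(a)],[np.sin(a),np.cos(a)]])
for sx in(1,-1):
  for sy in(1,-1):
    q=(X[...,0]*sx>33)&(X[...,0]*sx<43)&(X[...,1]*sy>18)&(X[...,1]*sy<28)
    print(sx,sy,"plate pts",(q&m).sum(),"of",q.sum(),"z",np.nanmedian(W[...,2][q]))
# top-down map of the plate, mould axes
g=np.zeros((400,560,3),np.uint8)
ok=(abs(X[...,0])<65)&(abs(X[...,1])<48)
for (x,y),col in zip(X[ok],p["color"][ok]): cv2.rectangle(g,(int(280+x*4)-3,int(200-y*4)-3),(int(280+x*4)+3,int(200-y*4)+3),[int(v) for v in col[::-1]],-1)
cv2.imwrite("pics/map.png",g)
print("plate extent",[np.percentile(X[m][:,i],[0.3,99.7]).round(1) for i in(0,1)],"grip",[np.percentile(X[t][:,i],[0.5,99.5]).round(1) for i in(0,1)])
```

```text
grip top 1267 [447.93734966 330.57902501  53.99706649] ((447.9831237792969, 329.734619140625), (28.112621307373047, 27.652711868286133), 27.595273971557617)
plate 5281 ((448.2183837890625, 329.2429504394531), (90.20719146728516, 60.59432601928711), 27.501554489135742) 20.407924185438485
1 1 plate pts 145 of 145 z 20.427116255775644
1 -1 plate pts 125 of 674 z 191.3509924629469
-1 1 plate pts 130 of 2312 z 206.18989230123867
-1 -1 plate pts 0 of 45 z 0.13807007744750877
plate extent [array([-44.6,  44.9]), array([-30. ,  30.1])] grip [array([-13.7,  14. ]), array([-13.1,  14.1])]
```

View pics/map.png

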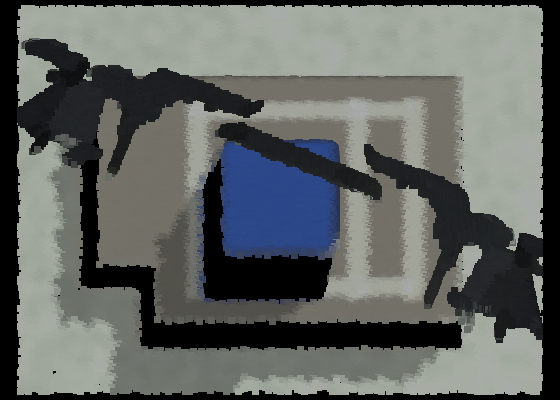

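The notch is at the lower-left corner of the map, which was drawn at 27.5°. So the mould yaw is 207.5°, and it needs a turn of only -21.3° to match the frame's 186.2°. I'll grasp along its x axis with tool yaw 2.05.

```bash
python3 -m handwheel '[{"delta_pos":[-0.16,-0.09,0],"yaw":0.1},{"delta_pos":[0,0,-2],"yaw":0.1},{"delta_pos":[0,0,-3],"yaw":0.1},{"delta_pos":[0,0,-3],"yaw":0.08},{"delta_pos":[0,0,-2],"yaw":0},{"delta_pos":[0,0,-1],"yaw":0},{"delta_pos":[0,0,-1],"yaw":0},{"delta_pos":[0,0,-1],"yaw":0},{"delta_pos":[0,0,0],"yaw":0},{"delta_pos":[0,0,0],"yaw":0}]'
python3 -m handwheel '[{"delta_pos":[0,0,0],"yaw":0},{"delta_pos":[0,0,0],"yaw":0}]'
```

```text
clock: 9.58
eef_pos: [448.7, 330.7, 33.6]
tool_rot: [3.141, 0.0, 2.05]
force: [-0.0, 0.2, 0.3]
width: 85.2
gripper_force: 0.0
clock: 9.75
eef_pos: [449.0, 331.3, 34.3]
tool_rot: [3.14, -0.0, 2.051]
force: [0.2, -0.1, -0.5]
width: 85.4
gripper_force: 0.0
```

```bash
python3 -m handwheel '[{"delta_pos":[-0.05,-0.12,-0.4],"yaw":0},{"delta_pos":[0,0,-0.4],"yaw":0},{"delta_pos":[0,0,0],"yaw":0},{"delta_pos":[0,0,0],"yaw":0}]'
python3 -m handwheel '[{"delta_pos":[0,0,0],"yaw":0},{"delta_pos":[0,0,0],"yaw":0},{"delta_pos":[0,0,0],"yaw":0},{"delta_pos":[0,0,0],"yaw":0},{"delta_pos":[0,0,0],"yaw":0},{"delta_pos":[0,0,0],"yaw":0},{"delta_pos":[0,0,0],"yaw":0},{"delta_pos":[0,0,0],"yaw":0}]' -1
```

```text
clock: 10.08
eef_pos: [447.7, 329.3, 25.0]
tool_rot: [-3.141, 0.0, 2.051]
force: [-0.1, 0.5, 0.1]
width: 85.8
gripper_force: 0.0
clock: 10.75
eef_pos: [448.1, 329.7, 25.6]
tool_rot: [3.141, -0.0, 2.051]
force: [-0.1, -0.7, 3.7]
width: 27.2
gripper_force: 60.8
```

```bash
python3 -m handwheel '[{"delta_pos":[0,0,0.6],"yaw":0},{"delta_pos":[0,0,1.5],"yaw":0},{"delta_pos":[0,0,2.2],"yaw":0},{"delta_pos":[0,0,2.7],"yaw":0},{"delta_pos":[0,0,2.7],"yaw":0},{"delta_pos":[0,0,2.2],"yaw":0},{"delta_pos":[0,0,1],"yaw":0},{"delta_pos":[0,-1,0],"yaw":0},{"delta_pos":[0,-2,0],"yaw":0},{"delta_pos":[0,-3,0],"yaw":0}]'
python3 -m handwheel '[{"delta_pos":[0,-3.5,0],"yaw":0},{"delta_pos":[0.3,-3.5,0],"yaw":0},{"delta_pos":[0.3,-3.5,0],"yaw":-0.05},{"delta_pos":[0.3,-3.5,0],"yaw":-0.05},{"delta_pos":[0.3,-3.5,0],"yaw":-0.05},{"delta_pos":[0.3,-3.5,0],"yaw":-0.05},{"delta_pos":[0.3,-3.5,0],"yaw":-0.05},{"delta_pos":[0.3,-3.5,0],"yaw":-0.05},{"delta_pos":[0.3,-3.5,0],"yaw":-0.05},{"delta_pos":[0.3,-3.5,0],"yaw":-0.02}]'
python3 -m handwheel '[{"delta_pos":[0.3,-3.5,0],"yaw":0},{"delta_pos":[0.3,-3.0,0],"yaw":0},{"delta_pos":[0,-2.5,0],"yaw":0},{"delta_pos":[0,-1.5,0],"yaw":0},{"delta_pos":[0,0,0],"yaw":0},{"delta_pos":[0,0,0],"yaw":0},{"delta_pos":[0,0,0],"yaw":0}]'
```

```text
clock: 11.58
eef_pos: [446.7, 270.5, 153.1]
tool_rot: [-3.141, -0.001, 2.055]
force: [0.4, -0.3, -1.5]
width: 27.3
gripper_force: 60.2
clock: 12.42
eef_pos: [472.8, -82.6, 152.8]
tool_rot: [-3.138, -0.0, 1.678]
force: [0.1, 0.4, -0.7]
width: 26.9
gripper_force: 60.2
clock: 13.0
eef_pos: [479.7, -184.2, 153.2]
tool_rot: [-3.139, -0.002, 1.681]
force: [-0.4, 0.7, -2.1]
width: 26.9
gripper_force: 60.2
```

```bash
python3 -m handwheel '[{"delta_pos":[0.1,-0.1,-2],"yaw":0},{"delta_pos":[0,0,-2.5],"yaw":0},{"delta_pos":[0,0,-2],"yaw":0},{"delta_pos":[0,0,-0.8],"yaw":0},{"delta_pos":[0,0,0],"yaw":0},{"delta_pos":[0,0,0],"yaw":0},{"delta_pos":[0,0,0],"yaw":0}]'
python3 - <<'E'
from h import *
for n in("wrist","side","scene"):
    s=status.read_state();p=get_image(n); np.save(n+"3.npy",{"p":p,"s":s},allow_pickle=True); save(p,n+"3")
    W=cloud(p,s); Z=W[...,2]; print(n,s["eef_pos"],s["tool_rot"][2])
    h=s["eef_pos"][2]-25.6
    m=((abs(Z-h-20)<4)&(np.hypot(W[...,0]-481,W[...,1]+185)<62)).astype(np.uint8); k,l,st,_=cv2.connectedComponentsWithStats(m)
    for i in range(1,k):
        if st[i,4]>60: print("plate part",st[i],cv2.minAreaRect(W[l==i][:,:2].astype(np.float32)),Z[l==i].mean()-h)
    print("plate all",cv2.minAreaRect(W[m>0][:,:2].astype(np.float32)))
    try: r,q=frame_fit(p,W); print("frame",r)
    except Exception as e: print(e)
    if n!="scene":
        c=cv2.cvtColor(p["color"],cv2.COLOR_RGB2HSV); w=((c[...,0]<6)|(c[...,0]>174))&(c[...,1]>150)&(Z>70)&(Z<80)&(W[...,1]<-130)&(W[...,0]<440)
        if w.sum()>20: print("wing",w.sum(),cv2.minAreaRect(W[w][:,:2].astype(np.float32)))
d=np.concatenate([cv2.resize(cv2.imread("pics/wrist3.png"),(560,420))[:, :],],0)
E
```

```text
clock: 13.58
eef_pos: [482.7, -186.3, 82.2]
tool_rot: [3.14, 0.001, 1.682]
force: [0.6, -0.1, -1.0]
width: 27.6
gripper_force: 60.2
wrist [ 482.69702443 -186.25105194   82.20809266] 1.6815571571351122
plate part [  183   205   198   110 11551] ((482.06146240234375, -185.04525756835938), (90.48529815673828, 57.50641632080078), 6.274420738220215) 20.38542361994798
plate all ((482.06146240234375, -185.04525756835938), (90.48529815673828, 57.50641632080078), 6.274420738220215)
frame ((459.16748046875, -188.09059143066406), (175.3843536376953, 110.90690612792969), 6.1910624504089355)
wing 1932 ((405.56292724609375, -193.30123901367188), (11.872367858886719, 43.99338912963867), 6.605388641357422)
side [ 482.78363141 -186.44732545   82.41411978] 1.68129678967505
plate part [198 302  51  32 706] ((482.2715148925781, -195.11895751953125), (89.49014282226562, 48.92471694946289), 6.901963233947754) 21.908767025314496
plate all ((482.2715148925781, -195.11895751953125), (89.49014282226562, 48.92471694946289), 6.901963233947754)
frame ((458.1684875488281, -190.242919921875), (175.0901641845703, 110.93973541259766), 6.042184352874756)
wing 153 ((404.8731689453125, -196.24514770507812), (12.256630897521973, 44.73461151123047), 6.256019592285156)
scene [ 482.77076792 -186.58215985   82.45998918] 1.6810796144741786
plate part [181 129  36  29 415] ((482.784423828125, -184.67002868652344), (93.27547454833984, 62.28002166748047), 6.896299362182617) 19.902903211520716
plate all ((482.784423828125, -184.67002868652344), (93.27547454833984, 62.28002166748047), 6.896299362182617)
frame ((459.02435302734375, -185.75286865234375), (178.88302612304688, 113.12915802001953), 6.4447760581970215)
```

View pics/wrist3.png

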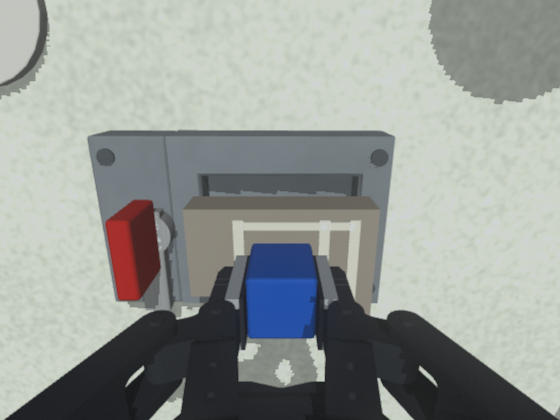

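The mould is square over the pocket (6.27° against 6.2°) and the latch is fully open, with the wing at (130,250). An offset of about (-0.7,+0.7) mm remains. I'll correct it and come down to just above the rim.

```bash
python3 -m handwheel '[{"delta_pos":[-0.07,0.07,-1],"yaw":0},{"delta_pos":[0,0,-1],"yaw":0},{"delta_pos":[0,0,-0.5],"yaw":0},{"delta_pos":[0,0,0],"yaw":0},{"delta_pos":[0,0,0],"yaw":0},{"delta_pos":[0,0,0],"yaw":0}]'
python3 -c "
from h import *
import time
for i in range(3):
  get_image('side'); s=status.read_state(); print(s['eef_pos'].round(1),s['tool_rot'].round(4),s['force'].round(1))"
```

```text
clock: 14.23
eef_pos: [481.2, -185.8, 56.1]
tool_rot: [-3.141, -0.0, 1.681]
force: [-0.5, 0.4, -1.3]
width: 27.3
gripper_force: 60.2
[ 481.3 -185.9   56.3] [3.1414e+00 1.0000e-04 1.6806e+00] [ 0.   0.1 -0.9]
[ 481.4 -185.9   56.5] [3.1412e+00 2.0000e-04 1.6807e+00] [-0.6 -0.3 -1.6]
[ 481.4 -185.9   56.5] [3.1411e+00 2.0000e-04 1.6807e+00] [ 0.5 -0.7 -1.1]
```

```bash
python3 -m handwheel '[{"delta_pos":[0.05,0.03,-0.2],"yaw":0},{"delta_pos":[0,0,-0.2],"yaw":0},{"delta_pos":[0,0,-0.2],"yaw":0},{"delta_pos":[0,0,-0.2],"yaw":0},{"delta_pos":[0,0,0],"yaw":0},{"delta_pos":[0,0,0],"yaw":0}]'
```

```text
clock: 14.88
eef_pos: [481.6, -185.4, 48.1]
tool_rot: [-3.141, -0.0, 1.681]
force: [-0.2, 0.4, -1.5]
width: 26.9
gripper_force: 60.2
```

```bash
python3 -m handwheel '[{"delta_pos":[0,0,-0.25],"yaw":0},{"delta_pos":[0,0,-0.25],"yaw":0},{"delta_pos":[0,0,-0.25],"yaw":0},{"delta_pos":[0,0,-0.25],"yaw":0},{"delta_pos":[0,0,-0.2],"yaw":0},{"delta_pos":[0,0,0],"yaw":0},{"delta_pos":[0,0,0],"yaw":0}]'
```

```text
clock: 15.47
eef_pos: [481.6, -185.4, 36.1]
tool_rot: [-3.141, -0.0, 1.681]
force: [0.2, 0.5, -1.3]
width: 26.9
gripper_force: 60.2
```

```bash
python3 -m handwheel '[{"delta_pos":[0,0,-0.1],"yaw":0},{"delta_pos":[0,0,-0.1],"yaw":0},{"delta_pos":[0,0,-0.1],"yaw":0},{"delta_pos":[0,0,0],"yaw":0},{"delta_pos":[0,0,0],"yaw":0}]'
```

```text
clock: 15.88
eef_pos: [481.8, -185.5, 33.6]
tool_rot: [3.141, 0.0, 1.681]
force: [0.2, -0.1, 2.5]
width: 26.7
gripper_force: 60.5
```

Floor contact at exactly the expected height (TCP at 33.6). I'll release, rise and check.

```bash
python3 -m handwheel '[{"delta_pos":[0,0,0],"yaw":0},{"delta_pos":[0,0,0],"yaw":0},{"delta_pos":[0,0,0],"yaw":0},{"delta_pos":[0,0,0],"yaw":0},{"delta_pos":[0,0,1],"yaw":0},{"delta_pos":[0,0,2],"yaw":0},{"delta_pos":[0,0,3],"yaw":0},{"delta_pos":[0,0,3],"yaw":0},{"delta_pos":[0,0,2],"yaw":0},{"delta_pos":[0,0,0],"yaw":0}]' 0.4
python3 -m handwheel '[{"delta_pos":[0,0,0],"yaw":0},{"delta_pos":[0,0,0],"yaw":0}]'
python3 - <<'E'
from h import *
s=status.read_state();p=get_image("wrist"); save(p,"wrist4"); W=cloud(p,s); Z=W[...,2]; print(s["eef_pos"])
t,m=mould(p,W,(481.5,-185.5),8)
a=np.radians(186.22); X=(W[...,:2]-[481.5,-185.5])@np.array([[np.cos(a),-np.sin(a)],[np.sin(a),np.cos(a)]])
for x in(-35,-25,25,35):
  for y in(-22,22):
    q=(abs(X[...,0]-x)<4)&(abs(X[...,1]-y)<4)&(Z<60); print(x,y,q.sum(),np.median(Z[q]) if q.any() else None)
q=(abs(X[...,0]+56)<6)&(abs(X[...,1])<40)&(Z<60); print("frame top",np.median(Z[q]))
c=cv2.cvtColor(p["color"],cv2.COLOR_RGB2HSV); w=((c[...,0]<6)|(c[...,0]>174))&(c[...,1]>150)&(Z>70)&(Z<80)&(W[...,0]<440)
print("wing",w.sum(),cv2.minAreaRect(W[w][:,:2].astype(np.float32)))
E
```

```text
clock: 16.72
eef_pos: [484.3, -186.5, 147.9]
tool_rot: [3.134, 0.003, 1.681]
force: [0.7, -0.3, 0.2]
width: 59.7
gripper_force: 0.0
clock: 16.88
eef_pos: [481.3, -185.2, 143.3]
tool_rot: [-3.141, -0.0, 1.681]
force: [0.3, -0.5, -0.4]
width: 60.0
gripper_force: 0.0
[ 481.32315668 -185.23746321  143.2875627 ]
grip top 1510 [ 480.97472158 -184.62810337   61.99399507] ((480.9202575683594, -185.57774353027344), (27.07209014892578, 27.97256088256836), 7.3485798835754395)
plate 19756 ((477.3879699707031, -186.19448852539062), (138.76699829101562, 111.103271484375), 6.229464530944824) 20.18837107656758
-35 -22 111 28.643526592244996
-35 22 90 28.674416058389134
-25 -22 115 28.6065865061514
-25 22 87 28.65039793100449
25 -22 104 28.382173878902236
25 22 87 28.498378764036104
35 -22 103 28.29917413885167
35 22 81 24.187176976810434
frame top 28.286324034096403
wing 1049 ((405.2897033691406, -193.141357421875), (11.269542694091797, 43.46209716796875), 6.404601097106934)
```

View pics/wrist4.png

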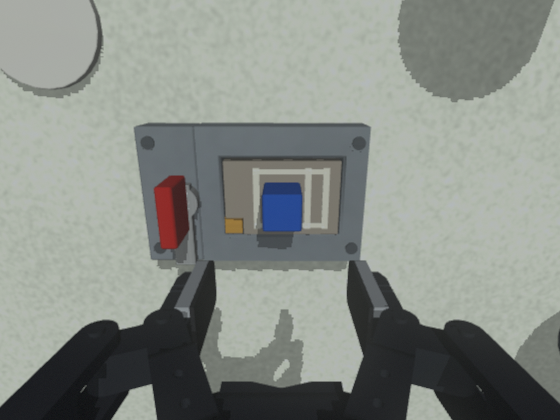

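Mould seated flush (28.3-28.7 mm all round against a frame top of 28.3), with the notch at the brass key at (234,226) and the latch open at (170,212). I'll move to the wing and grip it.

```bash
python3 -m handwheel '[{"delta_pos":[-2.6,-0.28,0],"yaw":0},{"delta_pos":[-2.6,-0.28,0],"yaw":0},{"delta_pos":[-2.4,-0.26,0],"yaw":0},{"delta_pos":[0,0,-1],"yaw":0},{"delta_pos":[0,0,-2],"yaw":0},{"delta_pos":[0,0,-2],"yaw":0},{"delta_pos":[0,0,-2],"yaw":0},{"delta_pos":[0,0,-1.5],"yaw":0},{"delta_pos":[0,0,-1],"yaw":0},{"delta_pos":[0,0,0],"yaw":0}]'
python3 -m handwheel '[{"delta_pos":[0,0,0],"yaw":0},{"delta_pos":[0,0,0],"yaw":0}]'
python3 -c "
from h import *; s=status.read_state(); print(s['qpos'])"
```

```text
clock: 17.77
eef_pos: [403.6, -192.8, 45.7]
tool_rot: [-3.136, -0.003, 1.681]
force: [-0.1, 0.5, -0.6]
width: 60.0
gripper_force: 0.0
clock: 17.93
eef_pos: [405.5, -193.7, 48.3]
tool_rot: [-3.141, -0.0, 1.681]
force: [0.1, 0.3, 1.0]
width: 59.7
gripper_force: 0.0
[ 0.35309757  0.68811647  0.04374441  2.2064388  -0.11266679  0.24963162
  0.60598639]
```

```bash
python3 -m handwheel '[{"delta_pos":[0,0,0],"yaw":0},{"delta_pos":[0,0,0],"yaw":0},{"delta_pos":[0,0,0],"yaw":0},{"delta_pos":[0,0,0],"yaw":0},{"delta_pos":[0,0,0],"yaw":0},{"delta_pos":[0,0,0],"yaw":0},{"delta_pos":[0,0,0],"yaw":0}]' -1
python3 -m handwheel '[{"delta_pos":[0,0,0],"yaw":0.1},{"delta_pos":[0,0,0],"yaw":0.1},{"delta_pos":[0,0,0],"yaw":0.1},{"delta_pos":[0,0,0],"yaw":0.1},{"delta_pos":[0,0,0],"yaw":0.1}]'
```

```text
clock: 18.52
eef_pos: [405.8, -193.8, 48.9]
tool_rot: [3.141, 0.0, 1.681]
force: [-1.5, 0.4, 5.3]
width: 10.7
gripper_force: 58.5
clock: 18.93
eef_pos: [405.8, -193.8, 48.9]
tool_rot: [3.141, 0.001, 2.185]
force: [-0.8, 0.9, 5.6]
width: 10.7
gripper_force: 58.6
```

```bash
python3 -m handwheel '[{"delta_pos":[0,0,0],"yaw":0.1},{"delta_pos":[0,0,0],"yaw":0.1},{"delta_pos":[0,0,0],"yaw":0.1},{"delta_pos":[0,0,0],"yaw":0.1},{"delta_pos":[0,0,0],"yaw":0.1},{"delta_pos":[0,0,0],"yaw":0.1},{"delta_pos":[0,0,0],"yaw":0.1},{"delta_pos":[0,0,0],"yaw":0.1},{"delta_pos":[0,0,0],"yaw":0.1}]'
python3 -m handwheel '[{"delta_pos":[0,0,0],"yaw":0.08},{"delta_pos":[0,0,0],"yaw":0.07},{"delta_pos":[0,0,0],"yaw":0.04},{"delta_pos":[0,0,0],"yaw":0},{"delta_pos":[0,0,0],"yaw":0}]'
python3 -c "
from h import *; s=status.read_state(); print(s['qpos'],s['torque'])"
```

```text
clock: 19.68
eef_pos: [405.7, -193.9, 48.9]
tool_rot: [-3.141, 0.0, 3.085]
force: [0.2, 0.9, 4.9]
width: 11.1
gripper_force: 58.6
clock: 20.1
eef_pos: [405.7, -193.9, 48.9]
tool_rot: [-3.141, 0.0, -3.015]
force: [-0.7, 0.7, 6.3]
width: 10.6
gripper_force: 59.1
[ 0.56301594  0.69547696 -0.26202149  2.20093575  0.57718586  0.3093602
  1.50196864] [ 0.23147029  0.22291137 -0.57443208]
```

```bash
python3 -m handwheel '[{"delta_pos":[0,0,0],"yaw":0},{"delta_pos":[0,0,0],"yaw":0},{"delta_pos":[0,0,0],"yaw":0},{"delta_pos":[0,0,0],"yaw":0},{"delta_pos":[0,0,2],"yaw":0},{"delta_pos":[0,0,3],"yaw":0},{"delta_pos":[0,0,3],"yaw":0},{"delta_pos":[0,0,3],"yaw":0},{"delta_pos":[1.5,0,1],"yaw":0},{"delta_pos":[1.5,0,0],"yaw":0}]' 0.4
python3 -m handwheel '[{"delta_pos":[1.5,0.5,0],"yaw":0},{"delta_pos":[0,0,0],"yaw":0},{"delta_pos":[0,0,0],"yaw":0},{"delta_pos":[0,0,0],"yaw":0}]'
python3 - <<'E'
from h import *
s=status.read_state();p=get_image("wrist"); W=cloud(p,s); Z=W[...,2]; print(s["eef_pos"]); save(p,"wrist5")
t,m=mould(p,W,(481.5,-185.5),8)
print("frame",frame_fit(p,W)[0])
a=np.radians(186.22); X=(W[...,:2]-[481.5,-185.5])@np.array([[np.cos(a),-np.sin(a)],[np.sin(a),np.cos(a)]])
for x in(-35,-25,25,35):
  for y in(-22,22):
    q=(abs(X[...,0]-x)<4)&(abs(X[...,1]-y)<4)&(Z<60); print(x,y,q.sum(),np.median(Z[q]) if q.any() else None)
c=cv2.cvtColor(p["color"],cv2.COLOR_RGB2HSV); w=((c[...,0]<6)|(c[...,0]>174))&(c[...,1]>150)&(Z>70)&(Z<80)&(W[...,0]<440)
print("wing",w.sum(),cv2.minAreaRect(W[w][:,:2].astype(np.float32)))
E
```

```text
clock: 20.93
eef_pos: [437.0, -194.6, 171.2]
tool_rot: [-3.138, 0.004, -3.014]
force: [-0.2, -0.6, 0.4]
width: 59.5
gripper_force: 0.0
clock: 21.27
eef_pos: [449.3, -188.6, 167.8]
tool_rot: [3.141, -0.002, -3.012]
force: [-1.4, -1.1, 0.1]
width: 59.9
gripper_force: 0.0
[ 449.25410009 -188.63959211  167.79692915]
grip top 1158 [ 479.20432829 -186.47015346   62.0275767 ] ((480.54736328125, -186.41603088378906), (28.54277229309082, 27.141334533691406), 5.271612644195557)
plate 14066 ((477.2737121582031, -185.58819580078125), (138.0767364501953, 110.38980102539062), 6.035237789154053) 20.27638827105825
frame ((458.68511962890625, -187.57498168945312), (175.62594604492188, 110.46829223632812), 6.199594020843506)
-35 -22 68 29.061180986717957
-35 22 69 28.9304688479682
-25 -22 66 28.85936532214022
-25 22 68 28.669763243199
25 -22 84 28.4720093127696
25 22 85 28.55412419243828
35 -22 87 28.438050776712146
35 22 90 24.209379286640853
wing 1011 ((404.6888122558594, -193.8470458984375), (43.114742279052734, 10.860228538513184), 6.7989983558654785)
```

View pics/wrist5.png

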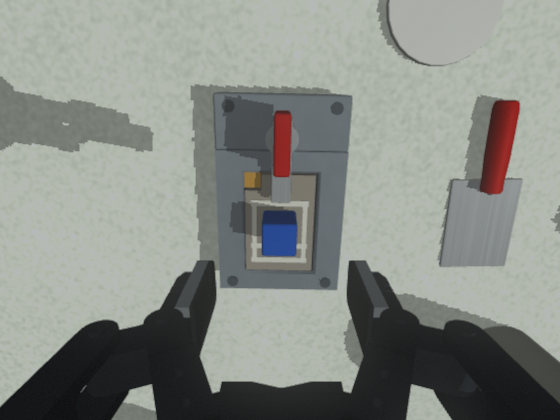

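The latch at (282,155) is closed over the mould's +x end: wing angle 6.8° against 6.2° for the frame. The mould is flush with its notch at the key at (252,180), and the robot is clear of everything. Handing in.

```bash
python3 -c "
from h import *; print(ctrl.finish_job())"
```

```text
the job is handed in; nothing more can be done
None
```

I turned the latch fully open, seated the blue mould flush and square with its notch at the brass key, turned the latch fully closed over it, and handed the job in at about 21 s; no verdict came back.

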